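Pack out a heat sink in the bench clamp and hold the jaw shut

TASK

The heat sink in the red clamp fixture is too far away for the short stroke of the sprung jaw: stand spacers from the black tray side by side, square and flat on the fixture floor, in the gap between jaw and heat sink, until the jaw bears on them before its stroke ends. Then push the jaw in firmly (10 N or more) so that spacers, heat sink and blue end stop are pressed tight together, and finish while still holding it pushed in, touching only the jaw. Leave the screwdriver, bottle and reel alone.

Things in the scene. Friction and masses are not known exactly. Their poses are not given: they have to be found in the camera images.
- fixture: Red clamping fixture fixed to the bench, a plate 110 (x) x 220 (y) x 12 mm. Origin: centre of its underside; its upper face (the floor on which things stand) is 12 mm above. Its +y is the direction in which the jaw closes. In order along +y: jaw, gap, heat sink, end stop, all on its x = 0 line. The gap is open at both x sides and above.
- jaw (a joint): How far the jaw has been pushed in, m: 0 = open (where its spring holds it), 0.026 = end of its stroke, against a hard internal stop. It slides along the fixture's +y. The return spring needs only 1.2 N at 0 and 2.2 N at 0.026; it springs back when let go. A firm stop felt below 0.0258 means the jaw bears on the stack; one at 0.026 means that a spacer is still missing.
- jaw_face (a point): Point on the jaw's pressing face (the aluminium block's +y face), at its middle in x and at the level of the fixture floor; moves with the jaw, axes as the fixture's. The jaw block is 60 (x) x 58 (y) x 28 mm high (its top is 28.5 mm above the fixture floor). When the jaw is open the gap from this face to the heat sink is 42 to 74 mm, different every time.
- jaw_handle (a point): Centre of the black upright handle on the jaw, 44 mm behind (-y of) the jaw face and 47.5 mm above the fixture floor. The handle is 26 (x) x 12 (y) mm and reaches from 28.5 to 66.5 mm above the fixture floor; it can be pinched from above across its 12 mm (along fixture y) or pushed from its -y side. Axes as the fixture's.
- heat_sink: Loose dark finned heat sink 60 (x) x 40 (y) x 30 mm high, about 0.2 kg, standing on the fixture floor in touch with (or within 1 mm of) the end stop. Origin: centre of its underside. Axes parallel to the fixture's; the face that bounds the gap is 20 mm from the origin towards -y.
- end_stop: Blue end stop 70 (x) x 20 (y) x 34 mm, fixed on the fixture floor just beyond the heat sink (+y). Origin: centre of its underside. Its place on the fixture differs every time.
- tray: Black open tray 130 (x) x 210 (y) x 14 mm high, walls and floor 4 mm thick, fixed to the bench; the four spacers stand in it in a row along its y. Origin: centre of its underside. Fixture and tray may change sides.
- spacer1: Spacer: white plastic block 50 (x) x 18 (y) x 30 mm high with an upright yellow grip tab on top, 24 (x) x 8 (y) mm, from 30 to 64 mm above its underside; 45 g. Origin: centre of its underside; y is the 18 mm thickness that fills the gap. All four are alike and turnable by half a turn; pinched across the 24 mm of the tab (along x) the fingers clear the tabs of neighbouring spacers.
- spacer2: Spacer: white plastic block 50 (x) x 18 (y) x 30 mm high with an upright yellow grip tab on top, 24 (x) x 8 (y) mm, from 30 to 64 mm above its underside; 45 g. Origin: centre of its underside; y is the 18 mm thickness that fills the gap. All four are alike and turnable by half a turn; pinched across the 24 mm of the tab (along x) the fingers clear the tabs of neighbouring spacers.
- spacer3: Spacer: white plastic block 50 (x) x 18 (y) x 30 mm high with an upright yellow grip tab on top, 24 (x) x 8 (y) mm, from 30 to 64 mm above its underside; 45 g. Origin: centre of its underside; y is the 18 mm thickness that fills the gap. All four are alike and turnable by half a turn; pinched across the 24 mm of the tab (along x) the fingers clear the tabs of neighbouring spacers.
- spacer4: Spacer: white plastic block 50 (x) x 18 (y) x 30 mm high with an upright yellow grip tab on top, 24 (x) x 8 (y) mm, from 30 to 64 mm above its underside; 45 g. Origin: centre of its underside; y is the 18 mm thickness that fills the gap. All four are alike and turnable by half a turn; pinched across the 24 mm of the tab (along x) the fingers clear the tabs of neighbouring spacers.
- screwdriver: Bystander: screwdriver, 160 mm long, lying beyond the work, origin on its underside; leave it alone.
- flux: Bystander: flux bottle, amber, 38 mm wide, 75 mm high, origin at centre of underside; leave it alone.
- solder_reel: Bystander: solder reel, blue, 54 mm wide, 40 mm high, origin at centre of underside; leave it alone.

How it is judged (in metres and radians):
On the way:
1. a first spacer stands flat and square in the gap (((x of spacer1 in the frame of fixture between -0.015 and 0.015 m and z of spacer1 in the frame of fixture between 0.009 and 0.015 m and y of spacer1 in the frame of fixture between -0.04 and 0.05 m and angle between spacer1's own z axis and vertical below 0.07 rad and angle between the y axis of spacer1 and the y axis of fixture, either way round below 0.12 rad) or (x of spacer2 in the frame of fixture between -0.015 and 0.015 m and z of spacer2 in the frame of fixture between 0.009 and 0.015 m and y of spacer2 in the frame of fixture between -0.04 and 0.05 m and angle between spacer2's own z axis and vertical below 0.07 rad and angle between the y axis of spacer2 and the y axis of fixture, either way round below 0.12 rad) or (x of spacer3 in the frame of fixture between -0.015 and 0.015 m and z of spacer3 in the frame of fixture between 0.009 and 0.015 m and y of spacer3 in the frame of fixture between -0.04 and 0.05 m and angle between spacer3's own z axis and vertical below 0.07 rad and angle between the y axis of spacer3 and the y axis of fixture, either way round below 0.12 rad) or (x of spacer4 in the frame of fixture between -0.015 and 0.015 m and z of spacer4 in the frame of fixture between 0.009 and 0.015 m and y of spacer4 in the frame of fixture between -0.04 and 0.05 m and angle between spacer4's own z axis and vertical below 0.07 rad and angle between the y axis of spacer4 and the y axis of fixture, either way round below 0.12 rad))), for 0.1 s.
At the end, for the whole second after the job is handed in: Jaw held 1 to 25.8 mm in, still, its face on a spacer; spacer presses heat sink and heat sink the end stop, over 3 N each. Every spacer is off the fixture or flat on its floor (3 mm, 4 deg), square (7 deg), within 15 mm of the middle line, as is the heat sink; fingers touch neither (contact force between heat_sink and end_stop above 3 N and contact force between any of spacer1, spacer2, spacer3, spacer4 and heat_sink above 3 N and (((x of spacer1 in the frame of fixture between -0.015 and 0.015 m and z of spacer1 in the frame of fixture between 0.009 and 0.015 m and y of spacer1 in the frame of fixture between -0.04 and 0.05 m and angle between spacer1's own z axis and vertical below 0.07 rad and angle between the y axis of spacer1 and the y axis of fixture, either way round below 0.12 rad) and y of spacer1 in the frame of jaw_face between 0.006 and 0.0115 m) or ((x of spacer2 in the frame of fixture between -0.015 and 0.015 m and z of spacer2 in the frame of fixture between 0.009 and 0.015 m and y of spacer2 in the frame of fixture between -0.04 and 0.05 m and angle between spacer2's own z axis and vertical below 0.07 rad and angle between the y axis of spacer2 and the y axis of fixture, either way round below 0.12 rad) and y of spacer2 in the frame of jaw_face between 0.006 and 0.0115 m) or ((x of spacer3 in the frame of fixture between -0.015 and 0.015 m and z of spacer3 in the frame of fixture between 0.009 and 0.015 m and y of spacer3 in the frame of fixture between -0.04 and 0.05 m and angle between spacer3's own z axis and vertical below 0.07 rad and angle between the y axis of spacer3 and the y axis of fixture, either way round below 0.12 rad) and y of spacer3 in the frame of jaw_face between 0.006 and 0.0115 m) or ((x of spacer4 in the frame of fixture between -0.015 and 0.015 m and z of spacer4 in the frame of fixture between 0.009 and 0.015 m and y of spacer4 in the frame of fixture between -0.04 and 0.05 m and angle between spacer4's own z axis and vertical below 0.07 rad and angle between the y axis of spacer4 and the y axis of fixture, either way round below 0.12 rad) and y of spacer4 in the frame of jaw_face between 0.006 and 0.0115 m)) and value of joint jaw between 0.001 and 0.0258 m and velocity of joint jaw between -0.01 and 0.01 m/s and ((x of spacer1 in the frame of fixture between -0.015 and 0.015 m and z of spacer1 in the frame of fixture between 0.009 and 0.015 m and y of spacer1 in the frame of fixture between -0.04 and 0.05 m and angle between spacer1's own z axis and vertical below 0.07 rad and angle between the y axis of spacer1 and the y axis of fixture, either way round below 0.12 rad) or (x of spacer1 in the frame of fixture below -0.085 m or x of spacer1 in the frame of fixture above 0.085 m or y of spacer1 in the frame of fixture below -0.145 m or y of spacer1 in the frame of fixture above 0.145 m)) and ((x of spacer2 in the frame of fixture between -0.015 and 0.015 m and z of spacer2 in the frame of fixture between 0.009 and 0.015 m and y of spacer2 in the frame of fixture between -0.04 and 0.05 m and angle between spacer2's own z axis and vertical below 0.07 rad and angle between the y axis of spacer2 and the y axis of fixture, either way round below 0.12 rad) or (x of spacer2 in the frame of fixture below -0.085 m or x of spacer2 in the frame of fixture above 0.085 m or y of spacer2 in the frame of fixture below -0.145 m or y of spacer2 in the frame of fixture above 0.145 m)) and ((x of spacer3 in the frame of fixture between -0.015 and 0.015 m and z of spacer3 in the frame of fixture between 0.009 and 0.015 m and y of spacer3 in the frame of fixture between -0.04 and 0.05 m and angle between spacer3's own z axis and vertical below 0.07 rad and angle between the y axis of spacer3 and the y axis of fixture, either way round below 0.12 rad) or (x of spacer3 in the frame of fixture below -0.085 m or x of spacer3 in the frame of fixture above 0.085 m or y of spacer3 in the frame of fixture below -0.145 m or y of spacer3 in the frame of fixture above 0.145 m)) and ((x of spacer4 in the frame of fixture between -0.015 and 0.015 m and z of spacer4 in the frame of fixture between 0.009 and 0.015 m and y of spacer4 in the frame of fixture between -0.04 and 0.05 m and angle between spacer4's own z axis and vertical below 0.07 rad and angle between the y axis of spacer4 and the y axis of fixture, either way round below 0.12 rad) or (x of spacer4 in the frame of fixture below -0.085 m or x of spacer4 in the frame of fixture above 0.085 m or y of spacer4 in the frame of fixture below -0.145 m or y of spacer4 in the frame of fixture above 0.145 m)) and contact force between the fingers and spacer1 below 0.5 N and contact force between the fingers and spacer2 below 0.5 N and contact force between the fingers and spacer3 below 0.5 N and contact force between the fingers and spacer4 below 0.5 N and contact force between the fingers and heat_sink below 0.5 N and z of heat_sink in the frame of fixture between 0.009 and 0.015 m and angle between heat_sink's own z axis and vertical below 0.06 rad and x of heat_sink in the frame of fixture between -0.015 and 0.015 m); the arm keeps its last pose, push and grip.
It fails at once if the screwdriver is knocked away (over 40 mm) (distance of screwdriver from where it was at the start of the episode above 0.04 m).
It fails at once if the flux bottle is knocked away (over 40 mm) (distance of flux from where it was at the start of the episode above 0.04 m).
It fails at once if the solder reel is knocked away (over 40 mm) (distance of solder_reel from where it was at the start of the episode above 0.04 m).
It also fails if it takes over 72 s, if anything falls off the work surface, if the arm or the gripper's body presses on something with over 40 N, if the wrist force passes 120 N, or if a joint passes its speed limit or range.

ROBOT

A 6-joint arm with a two-finger parallel gripper is mounted at the origin on the work surface. World frame = base frame: x ahead of the robot, y to its left, z up, the work surface at z = 0. Lengths are in m, angles in degrees, forces in N, time in s.
With the tool pointing down it reaches from about 0.3 to 0.75 m from the base axis. Payload 8.5 kg.
Tool frame: the origin (TCP) lies between the finger pads; the fingertips stand env.finger_overhang ahead of it and the grasp point (between the pads) lies 2 mm behind it (env.finger_overhang is the distance from the TCP to the fingertips, in m); z points along the fingers, y is the line along which they close (so a half turn about z gives the same grasp; the last joint's range is limited). The gripper opens to 85 mm and grips with 20 to 120 N. Pads are 22 mm wide; open, the fingers measure 114 mm over their backs; the gripper's body (76 mm by 85 mm) begins 54 mm behind the grasp point. The pads swing forward as they close: fully open they stand 13 mm farther back than shut.
Start: joints at [56.763, 21.807, 74.336, -0, 83.858, -12.336], TCP at [0.196, 0.514, 0.248] pointing down, gripper open.
Joint ranges: [-178.18, 178.18], [-50.72, 133.34], [12.68, 142.11], [-81.47, 261.47], [9.98, 163.14], [-165.26, 165.26]. Speed limits (degrees/s): [136.94, 136.94, 180, 180, 180, 180].

INTERFACE

Orientations are given as a 3x3 rotation matrix whose columns are the frame's x, y, z axes.
In Python, from rig import env gives the robot as it stands. The module is installed in compiled form; this text tells all that it offers.
- The arm moves only by the tool jog_arm, never from a script. Its arguments are lists of equal length, an entry for each row: "hand": the finger opening in m, from 0 to 0.0854; "travel": the shift along the world's x, y, z in m, a list of three; "yaw": the turn about the world's z in rad. A call has exactly 5 rows; each row shifts and turns the commanded pose from where the row before left it; what a row does not reach is not made up. A row lasts 1/8 s, in which the tool goes at most 62.5 mm and 10.7 degrees, less where a joint would pass 70% of its speed; a pose out of reach is approached as far as the arm can. A call is refused whole if a number of a shift passes 0.0625 or a number of a turn 0.188, either way. A call with a gripper value outside its range is refused whole. The fingers move at their own pace and stop on an object; "grip_force" is the grip in N (left out, the last holds). Time passes only in rows, so rows that do not move let the fingers close, or fill a call up. It gives the time, the measured TCP pose, the force, the opening and the grip force at its end, in the units of the state.
- env.observe(): the state, without advancing time (a new reading comes with each control period).
- env.get_image(name): name is "side" or "top"; returns the picture (480x640x3 uint8, red, green, blue); there is no depth.
- env.calibration(name): a dict with "fx", "fy", "cx", "cy" (pixels), "position" and "rotation" of the camera in the world. Camera axes: x right, y down, z forward; pixel columns grow to the right and rows downward; lengths in m; the calibration is good to about 2 mm. A picture is of the moment at which its call begins. calibration takes no time and is no camera call.
- env.close_job(): hands the job in; it is judged then, once.
The state is a dict: "time_s": time; "q": joint angles; "qvel": joint speeds; "joint_efforts": joint torques, N m; "position": TCP position; "tool_rot": TCP orientation; "ft_force": force on the tool from outside, world axes, zero at the start; "wrist_torque": the same for the moment, N m; "grip_width": finger opening in m; "gripper_force": force on a finger pad.
Only numpy, scipy, OpenCV 4.12 (cv2) and the standard library are available. Lean on these libraries where they do the work, as an engineer would, in place of code of your own. Each camera call takes 0.05 s, during which the arm holds its last target. There are 200 camera calls.

## Working session

There is one attempt and no reset: what is moved stays moved. The work goes in short steps, Python scripts to look and compute and a tool call to move; the robot and the scene stay as the last step left them, time stands still between calls to the robot, and variables do not carry over. Pictures are saved under pics/ and viewed, at most 10 in all, crops included, and the job is handed in when it is done.

Besides the shell and the picture viewer there is one more tool, called as name([rows], argument=value, ...), one row to a line, values as JSON. jog_arm: Moves the arm, as the interface text tells. Its arguments: {"type":"object","properties":{"hand":{"type":"array"},"travel":{"type":"array"},"yaw":{"type":"array"},"grip_force":{"type":"number"}},"required":["hand","travel","yaw"]}

```bash
mkdir -p pics; python3 - <<'E'
from rig import env
import cv2,numpy as np
for n in("top","side"):
    im=env.get_image(n); cv2.imwrite(f"pics/{n}0.png",im[:,:,::-1]); c=env.calibration(n)
    print(n,{k:np.round(v,4).tolist() for k,v in c.items()})
s=env.observe(); print(s["time_s"],s["position"],np.round(s["tool_rot"],3).tolist(),env.finger_overhang,s["grip_width"],s["ft_force"])
E
```

```text
top {'fx': 504.4216, 'fy': 504.4216, 'cx': 317.2064, 'cy': 244.7914, 'position': [0.4938, -0.0212, 0.8072], 'rotation': [[-0.0115, -0.983, 0.1834], [-0.9998, 0.0143, 0.014], [-0.0164, -0.1832, -0.9829]]}
side {'fx': 531.7698, 'fy': 531.7698, 'cx': 321.8098, 'cy': 245.9288, 'position': [0.3986, 0.475, 0.6759], 'rotation': [[-0.9172, -0.302, 0.26], [-0.3984, 0.7053, -0.5864], [-0.0063, -0.6414, -0.7672]]}
0.1 [0.19606452 0.51361292 0.24776616] [[-0.934, 0.357, -0.001], [0.357, 0.934, -0.001], [0.0, -0.001, -1.0]] 0.017 0.08547313456654651 [-0.53554437 -0.38346368  0.36113602]
```

View pics/top0.png

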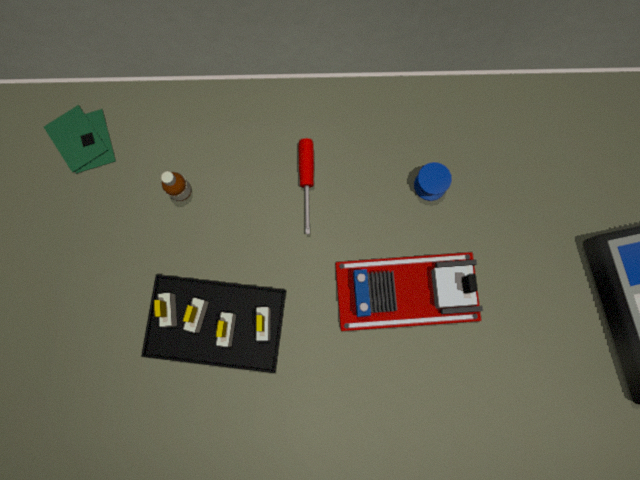

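View pics/side0.png

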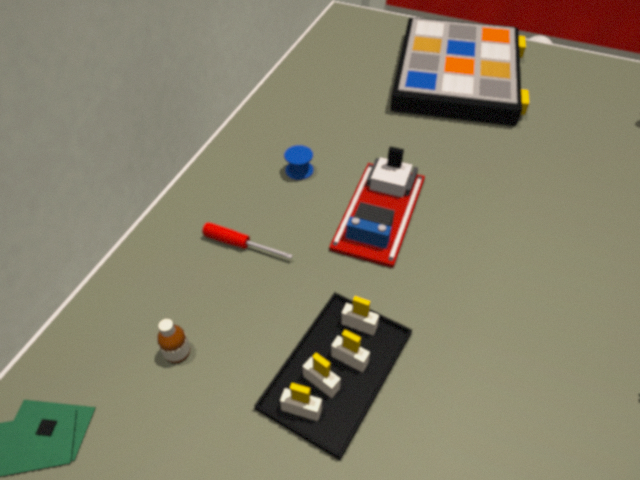

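Top view: tray at left (215,325) with four spacers, tabs near (160,308), (189,314), (221,328), (260,323). The fixture is at right (410,290), with jaw/handle on its right (470,284) and the end stop and heat sink at (375,292), so fixture +y is about world +y. The side view agrees.

```bash
cat > h.py <<'E'
import cv2,numpy as np
from rig import env
def cast(n,uv,z):
    c=env.calibration(n);uv=np.atleast_2d(np.asarray(uv,float))
    d=np.c_[(uv[:,0]-c["cx"])/c["fx"],(uv[:,1]-c["cy"])/c["fy"],np.ones(len(uv))]@np.array(c["rotation"]).T
    p=np.array(c["position"]);return (p+d*((z-p[2])/d[:,2])[:,None])[:,:2]
def blobs(m,amin=20):
    cs,_=cv2.findContours(m.astype(np.uint8)*255,cv2.RETR_EXTERNAL,cv2.CHAIN_APPROX_NONE)
    return sorted([c for c in cs if cv2.contourArea(c)>amin],key=lambda c:c[:,0,0].mean())
def cen(c):
    M=cv2.moments(c);return np.array([M["m10"],M["m01"]])/M["m00"]
E
python3 - <<'E'
from h import *
for n in("top","side"):
    im=cv2.imread(f"pics/{n}0.png");H=cv2.cvtColor(im,cv2.COLOR_BGR2HSV).astype(int);h,s,v=H[...,0],H[...,1],H[...,2]
    for c in blobs((h>18)&(h<35)&(s>150)&(v>60)):
        u=cen(c);p=cast(n,u,.051)[0]
        if 0.2<p[0]<.6: print(n,"tab",u.round(1),p.round(4),cv2.contourArea(c))
    if n=="top":
        for c in blobs((s<70)&(v>90),60):
            u=cen(c)
            if u[1]<290 and u[0]<300 or u[0]>300: continue
            q=c[:,0,:];k=[]
            for r in range(q[:,1].min()+4,q[:,1].max()-5): k.append((q[q[:,1]==r,0].max(),r))
            w=cast(n,k,.019);l=cv2.fitLine(w.astype(np.float32),cv2.DIST_HUBER,0,1e-4,1e-4).ravel()
            print("white",u.round(1),"yaw of spacer x-axis from world x deg",np.degrees(np.arctan2(l[1]*np.sign(l[0]),abs(l[0]))).round(2),len(k))
        red=((h<8)|(h>172))&(s>150)&(v>80);red[:240]=0
        b=np.vstack(blobs(red,40));w=cast(n,b[:,0],.006).astype(np.float32);r=cv2.minAreaRect(w);print("fixture",r,cv2.boxPoints(r).round(4).tolist())
im=cv2.imread("pics/top0.png");cv2.imwrite("pics/c1.png",cv2.resize(im[245:340,330:490],None,fx=5,fy=5,interpolation=cv2.INTER_CUBIC))
E
```

```text
top tab [159.4 308.3] [0.5416 0.2271] 166.0
top tab [189.3 313.6] [0.5331 0.1817] 152.0
top tab [220.8 328.5] [0.5106 0.1341] 129.5
top tab [259.4 322.6] [0.5185 0.0767] 103.0
fixture ((0.5672017335891724, -0.15081441402435303), (0.11004337668418884, 0.2206198126077652), 3.454777717590332) [[0.5055999755859375, -0.04399999976158142], [0.5188999772071838, -0.26420000195503235], [0.6287999749183655, -0.25760000944137573], [0.6154999732971191, -0.03739999979734421]]
side tab [299.9 391.7] [0.5411 0.2253] 302.5
side tab [321.2 363.6] [0.5321 0.1796] 276.0
side tab [351.  339.8] [0.5096 0.1318] 288.5
side tab [360.5 305.4] [0.5173 0.0756] 242.5
side tab [494.9  68.8] [ 0.4684 -0.5947] 324.0
side tab [521.3  44. ] [ 0.435  -0.7175] 110.5
side tab [524.   99.5] [ 0.3927 -0.5073] 156.0
```

View pics/c1.png

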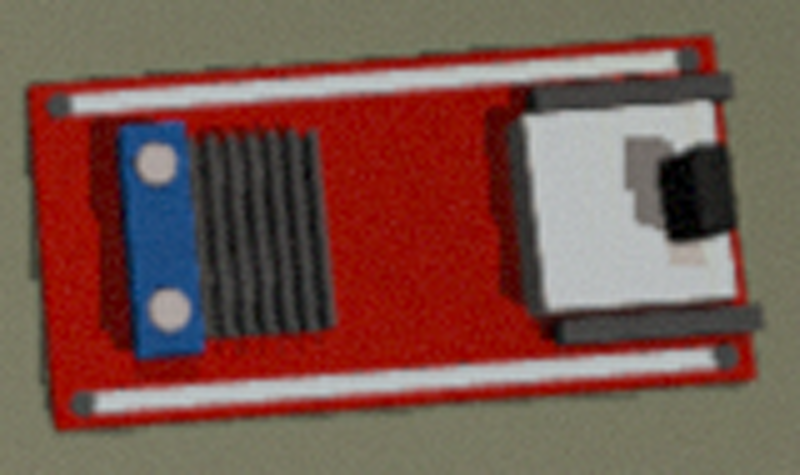

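The crop shows the heat sink's gap edge from (320,130) to (332,325) and the jaw's top edge from (525,115) to (543,312). Now the gap and the spacer yaws.

```bash
python3 - <<'E'
from h import *
C=np.array([.5672,-.1508]);a=np.radians(3.4548);R=np.array([[np.cos(a),-np.sin(a)],[np.sin(a),np.cos(a)]])
f=lambda uv,z:((cast("top",uv,z)-C)@R).round(4).tolist()
cr=lambda l:np.array(l)/5+[330-.4,245-.4]
print("sink",f(cr([(320,130),(332,325)]),.042),"jaw",f(cr([(525,115),(543,312)]),.0405))
im=cv2.imread("pics/top0.png");H=cv2.cvtColor(im,cv2.COLOR_BGR2HSV).astype(int);h,s,v=H[...,0],H[...,1],H[...,2]
print(H[309,170],H[325,232],H[335,264],H[300,215])
m=(v>85);m[:,300:]=0;m[:288]=0;m[362:]=0;m[:,:150]=0
m[(s>150)]=0
for c in blobs(m,60):
    u=cen(c)
    q=c[:,0,:];k=[]
    if cv2.contourArea(c)>1500: print("big");continue
    for r in range(q[:,1].min()+5,q[:,1].max()-6): k.append((q[q[:,1]==r,0].max(),r))
    w=cast("top",k,.019);l=cv2.fitLine(w.astype(np.float32),cv2.DIST_HUBER,0,1e-4,1e-4).ravel()
    print("white",u.round(1),cv2.contourArea(c),"yaw",np.degrees(np.arctan2(l[1]*np.sign(l[0]),abs(l[0]))).round(2),len(k))
E
```

```text
sink [[0.0291, 0.0227], [-0.03, 0.025]] jaw [[0.0292, -0.0402], [-0.0307, -0.0388]]
[ 21  32 157] [15 38 81] [ 21  29 177] [50 24 32]
white [165.5 310.3] 249.0 yaw 7.34 22
white [195.  315.3] 280.0 yaw -17.0 23
white [225.5 329.5] 271.0 yaw -7.48 23
white [263.1 323.9] 259.5 yaw 0.37 22
white [290.4 327.8] 1225.0 yaw -0.28 62
```

Gap is about 63.5 mm, so two spacers fall about 1.5 mm short and three leave about 9.5 mm of jaw travel. I'll use three, starting with spacer 4 (nearest).

jog_arm([
  [0.0322,-0.0437,-0.01],
  [0.0322,-0.0437,-0.01],
  [0.0322,-0.0437,-0.01],
  [0.0322,-0.0437,-0.01],
  [0.0322,-0.0437,-0.01],
], hand=[0.05,0.05,0.05,0.05,0.05], yaw=[-0.12,-0.12,-0.12,-0.12,-0.12], grip_force=30)

```text
time_s: 0.72
position: [0.3579, 0.2938, 0.1979]
tool_rot: [[-0.566, 0.824, -0.0], [0.824, 0.566, -0.0], [0.0, -0.0, -1.0]]
ft_force: [1.5, 0.6, 0.1]
grip_width: 0.0501
gripper_force: 0.0
```

jog_arm([
  [0.0322,-0.0437,-0.01],
  [0.0322,-0.0437,-0.01],
  [0.0322,-0.0437,-0.01],
  [0.0322,-0.0437,-0.01],
  [0.0322,-0.0437,-0.01],
], hand=[0.05,0.05,0.05,0.05,0.05], yaw=[-0.12,-0.12,-0.12,-0.12,-0.12])

```text
time_s: 1.35
position: [0.519, 0.0752, 0.1478]
tool_rot: [[-0.002, 1.0, -0.0], [1.0, 0.002, 0.0], [0.0, -0.0, -1.0]]
ft_force: [1.5, 0.7, -0.2]
grip_width: 0.0497
gripper_force: 0.0
```

jog_arm([
  [0,0.0015,-0.04],
  [0,0,-0.036],
  [0,0,-0.016],
  [0,0,0],
  [0,0,0],
], hand=[0.05,0.05,0.05,0.05,0.0], yaw=[0,0,0,0,0])

```text
time_s: 1.98
position: [0.5186, 0.0783, 0.057]
tool_rot: [[-0.006, 1.0, 0.001], [1.0, 0.006, -0.0], [-0.0, 0.001, -1.0]]
ft_force: [-0.2, -0.2, -0.1]
grip_width: 0.0334
gripper_force: 0.0
```

jog_arm([
  [0,0,0],
  [0,0,0],
  [0,0,0],
  [0,0,0.02],
  [0,0,0.03],
], hand=[0,0,0,0,0], yaw=[0,0,0,0,0])

```text
time_s: 2.6
position: [0.5177, 0.0783, 0.1064]
tool_rot: [[-0.006, 1.0, -0.002], [1.0, 0.006, 0.0], [0.0, -0.002, -1.0]]
ft_force: [0.5, 0.3, -0.5]
grip_width: 0.0233
gripper_force: 32.1
```

jog_arm([
  [0.0097,-0.044,0.012],
  [0.0097,-0.044,0.01],
  [0.0097,-0.044,0],
  [0.0097,-0.044,0],
  [0.0097,-0.043,0],
], hand=[0,0,0,0,0], yaw=[0.01,0.01,0.011,0.011,0.012])

```text
time_s: 3.22
position: [0.5668, -0.1422, 0.1284]
tool_rot: [[-0.06, 0.998, -0.0], [0.998, 0.06, 0.0], [0.0, -0.0, -1.0]]
ft_force: [0.1, 0.9, -0.5]
grip_width: 0.0235
gripper_force: 32.1
```

jog_arm([
  [0,0,0],
  [0,0,-0.02],
  [0,0,-0.01],
  [0,0,0],
  [0,0,0],
], hand=[0,0,0,0,0], yaw=[0,0,0,0,0])

```text
time_s: 3.85
position: [0.567, -0.1404, 0.0989]
tool_rot: [[-0.06, 0.998, 0.001], [0.998, 0.06, -0.0], [-0.0, 0.001, -1.0]]
ft_force: [0.7, 0.4, -1.0]
grip_width: 0.0233
gripper_force: 32.1
```

```bash
python3 - <<'E'
from h import *
a=env.get_image("side");b=env.get_image("top")
A=cv2.resize(a[140:290,310:460,::-1],None,fx=2.6,fy=2.6,interpolation=cv2.INTER_CUBIC);B=cv2.resize(b[230:380,330:480,::-1],None,fx=2.6,fy=2.6,interpolation=cv2.INTER_CUBIC)
cv2.imwrite("pics/c2.png",np.hstack([A,B]))
s=env.observe();print(s["position"],s["ft_force"])
E
```

```text
[ 0.5669683  -0.14061894  0.09899147] [-0.01578724  0.06726581 -0.54339726]
```

View pics/c2.png

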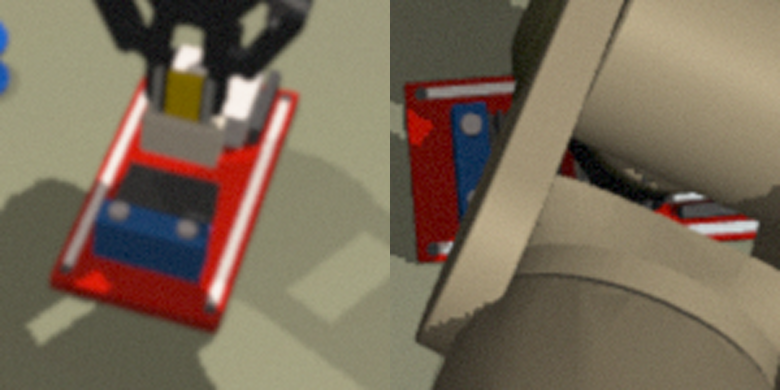

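The side view (left pane) shows the spacer held square over the gap at (183,130), clear of the heat sink. The top view is blocked by the arm. Now I lower it and feel for the floor and heat sink.

jog_arm([
  [0,0,-0.012],
  [0,0,-0.012],
  [0,0,-0.008],
  [0,0,-0.001],
  [0,0,0],
], hand=[0,0,0,0,0], yaw=[0,0,0,0,0])

```text
time_s: 4.58
position: [0.5667, -0.1407, 0.065]
tool_rot: [[-0.06, 0.998, -0.0], [0.998, 0.06, 0.0], [0.0, -0.0, -1.0]]
ft_force: [-0.4, 0.4, 0.4]
grip_width: 0.0232
gripper_force: 32.5
```

jog_arm([
  [0,0.001,0],
  [0,0.001,0],
  [0,0.001,0],
  [0,0,0],
  [0,0,0],
], hand=[0,0,0,0,0], yaw=[0,0,0,0,0])

```text
time_s: 5.2
position: [0.5667, -0.1377, 0.0654]
tool_rot: [[-0.06, 0.998, 0.0], [0.998, 0.06, -0.0], [-0.0, 0.0, -1.0]]
ft_force: [0.7, 0.3, -1.2]
grip_width: 0.0234
gripper_force: 32.5
```

jog_arm([
  [0,0.001,0],
  [0,0,0],
  [0,0.001,0],
  [0,0,0],
  [0,0,0],
], hand=[0,0,0,0,0], yaw=[0,0,0,0,0])

```text
time_s: 5.82
position: [0.5667, -0.1357, 0.0653]
tool_rot: [[-0.06, 0.998, 0.0], [0.998, 0.06, 0.0], [-0.0, 0.0, -1.0]]
ft_force: [0.2, 0.9, -0.2]
grip_width: 0.0233
gripper_force: 32.5
```

jog_arm([
  [0,0.001,0],
  [0,0,0],
  [0,0,0],
  [0,0,0],
  [0,0,0],
], hand=[0,0,0,0,0], yaw=[0,0,0,0,0])

```text
time_s: 6.45
position: [0.5667, -0.1347, 0.0653]
tool_rot: [[-0.06, 0.998, 0.0], [0.998, 0.06, 0.0], [0.0, 0.0, -1.0]]
ft_force: [-0.4, -0.3, -0.2]
grip_width: 0.0236
gripper_force: 32.5
```

jog_arm([
  [0,0.001,0],
  [0,0,0],
  [0,0,0],
  [0,0,0],
  [0,0,0],
], hand=[0,0,0,0,0], yaw=[0,0,0,0,0])

```text
time_s: 7.08
position: [0.5667, -0.1337, 0.0653]
tool_rot: [[-0.06, 0.998, 0.0], [0.998, 0.06, -0.0], [-0.0, 0.0, -1.0]]
ft_force: [-0.6, 0.0, -0.1]
grip_width: 0.0235
gripper_force: 32.5
```

jog_arm([
  [0,0.001,0],
  [0,0,0],
  [0,0,0],
  [0,0,0],
  [0,0,0],
], hand=[0,0,0,0,0], yaw=[0,0,0,0,0])

```text
time_s: 7.7
position: [0.5668, -0.1329, 0.0654]
tool_rot: [[-0.06, 0.998, 0.0], [0.998, 0.06, -0.0], [-0.0, 0.0, -1.0]]
ft_force: [0.2, -3.3, 0.1]
grip_width: 0.023
gripper_force: 32.4
```

Contact with the heat sink at TCP y ≈ -0.133. I back off slightly, seat it on the floor and release.

jog_arm([
  [0,-0.0006,0],
  [0,0,-0.0005],
  [0,0,-0.0005],
  [0,0,0],
  [0,0,0],
], hand=[0,0,0,0,0], yaw=[0,0,0,0,0])

```text
time_s: 8.32
position: [0.5667, -0.1331, 0.0649]
tool_rot: [[-0.06, 0.998, 0.0], [0.998, 0.06, 0.0], [0.0, 0.0, -1.0]]
ft_force: [-2.3, -0.6, 5.9]
grip_width: 0.0231
gripper_force: 33.2
```

jog_arm([
  [0,0,0],
  [0,0,0],
  [0,0,0.01],
  [0,0,0.03],
  [0,0,0.03],
], hand=[0.045,0.045,0.045,0.045,0.045], yaw=[0,0,0,0,0])

```text
time_s: 8.95
position: [0.5667, -0.1332, 0.1356]
tool_rot: [[-0.06, 0.998, -0.0], [0.998, 0.06, 0.0], [0.0, -0.0, -1.0]]
ft_force: [-0.1, 0.5, 0.6]
grip_width: 0.0448
gripper_force: 0.0
```

jog_arm([
  [-0.011,0.053,0],
  [-0.011,0.053,0],
  [-0.011,0.053,0],
  [-0.011,0.053,0],
  [-0.012,0.055,0],
], hand=[0.045,0.045,0.045,0.045,0.045], yaw=[-0.038,-0.038,-0.038,-0.038,-0.039])

```text
time_s: 9.57
position: [0.5104, 0.1353, 0.1351]
tool_rot: [[0.132, 0.991, 0.001], [0.991, -0.132, 0.0], [0.0, 0.001, -1.0]]
ft_force: [1.2, 0.2, 0.2]
grip_width: 0.0448
gripper_force: 0.0
```

```bash
python3 - <<'E'
from h import *
b=env.get_image("top");a=env.get_image("side")
A=cv2.resize(a[140:290,310:460,::-1],None,fx=2.6,fy=2.6,interpolation=cv2.INTER_CUBIC);B=cv2.resize(b[230:380,330:480,::-1],None,fx=2.6,fy=2.6,interpolation=cv2.INTER_CUBIC)
cv2.imwrite("pics/c3.png",np.hstack([A,B]))
H=cv2.cvtColor(b[:,:,::-1].copy(),cv2.COLOR_BGR2HSV).astype(int);h,s,v=H[...,0],H[...,1],H[...,2]
C=np.array([.5672,-.1508]);t=np.radians(3.4548);R=np.array([[np.cos(t),-np.sin(t)],[np.sin(t),np.cos(t)]])
for c in blobs((h>18)&(h<35)&(s>150)&(v>60)):
    p=cast("top",cen(c),.059)[0];print(cen(c).round(1),((p-C)@R).round(4),cast("top",cen(c),.051)[0].round(4))
print(env.observe()["position"])
E
```

```text
[403.5 286.8] [0.0019 0.0129] [ 0.5691 -0.139 ]
[0.50914313 0.13798975 0.13505776]
```

View pics/c3.png

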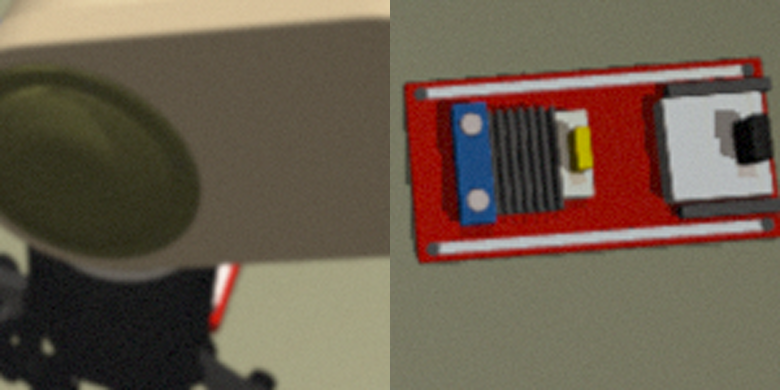

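The first spacer stands square against the heat sink in the top view (tab at (580,148) in the crop's right pane). Now I pick spacer 3.

jog_arm([
  [0.001,-0.004,-0.025],
  [0,0,-0.03],
  [0,0,-0.018],
  [0,0,-0.005],
  [0,0,0],
], hand=[0.045,0.045,0.045,0.045,0.045], yaw=[0,0,0,0,0])

```text
time_s: 10.3
position: [0.5121, 0.1295, 0.0568]
tool_rot: [[0.131, 0.991, 0.001], [0.991, -0.131, -0.0], [0.0, 0.001, -1.0]]
ft_force: [0.1, -0.0, -0.1]
grip_width: 0.0451
gripper_force: 0.0
```

jog_arm([
  [0,0,0],
  [0,0,0],
  [0,0,0],
  [0,0,0],
  [0,0,0.03],
], hand=[0,0,0,0,0], yaw=[0,0,0,0,0])

```text
time_s: 10.92
position: [0.5108, 0.1296, 0.0856]
tool_rot: [[0.131, 0.991, -0.004], [0.991, -0.131, -0.0], [-0.001, -0.004, -1.0]]
ft_force: [-0.3, 0.5, -0.2]
grip_width: 0.0235
gripper_force: 29.6
```

jog_arm([
  [0,0,0.058],
  [0.011,-0.0585,0],
  [0.011,-0.0585,0],
  [0.011,-0.0585,0],
  [0.011,-0.0585,0],
], hand=[0,0,0,0,0], yaw=[0,0.0384,0.0384,0.0384,0.0384])

```text
time_s: 11.55
position: [0.5558, -0.1062, 0.1446]
tool_rot: [[-0.024, 1.0, 0.0], [1.0, 0.024, 0.0], [-0.0, 0.0, -1.0]]
ft_force: [0.7, 0.7, -0.9]
grip_width: 0.0228
gripper_force: 29.6
```

jog_arm([
  [0.011,-0.0586,0],
  [0,0,0],
  [0,0,0],
  [0,0,0],
  [0,0,0],
], hand=[0,0,0,0,0], yaw=[0.0384,0,0,0,0])

```text
time_s: 12.18
position: [0.5667, -0.1618, 0.1445]
tool_rot: [[-0.062, 0.998, 0.0], [0.998, 0.062, 0.0], [0.0, 0.0, -1.0]]
ft_force: [-1.1, -0.6, 0.2]
grip_width: 0.023
gripper_force: 29.6
```

jog_arm([
  [0,-0.001,-0.02],
  [0,0,-0.02],
  [0,0,0],
  [0,0,0],
  [0,0,0],
], hand=[0,0,0,0,0], yaw=[0,0,0,0,0])

```text
time_s: 12.8
position: [0.5671, -0.1639, 0.1053]
tool_rot: [[-0.061, 0.998, 0.001], [0.998, 0.061, -0.001], [-0.001, 0.001, -1.0]]
ft_force: [-0.0, -0.2, -0.4]
grip_width: 0.0228
gripper_force: 29.6
```

```bash
python3 - <<'E'
from h import *
a=env.get_image("side");P=env.observe()["position"];print(P)
H=cv2.cvtColor(a[:,:,::-1].copy(),cv2.COLOR_BGR2HSV).astype(int);h,s,v=H[...,0],H[...,1],H[...,2]
C=np.array([.5672,-.1508]);t=np.radians(3.4548);R=np.array([[np.cos(t),-np.sin(t)],[np.sin(t),np.cos(t)]])
for c in blobs((h>18)&(h<35)&(s>150)&(v>50)):
    u=cen(c)
    if u[1]>150 and u[1]<280: print(u.round(1),cv2.contourArea(c),[((cast("side",u,z)[0]-C)@R).round(4).tolist() for z in (.059,P[2]-.006)])
cv2.imwrite("pics/c4.png",cv2.resize(a[120:270,310:460,::-1],None,fx=3,fy=3,interpolation=cv2.INTER_CUBIC))
E
```

```text
[ 0.56698225 -0.16395426  0.10511279]
[378.3 194.1] 196.0 [[0.0002, 0.0157], [-0.0083, 0.056]]
[384.8 166.1] 230.5 [[0.0087, -0.054], [-0.0003, -0.0092]]
```

View pics/c4.png

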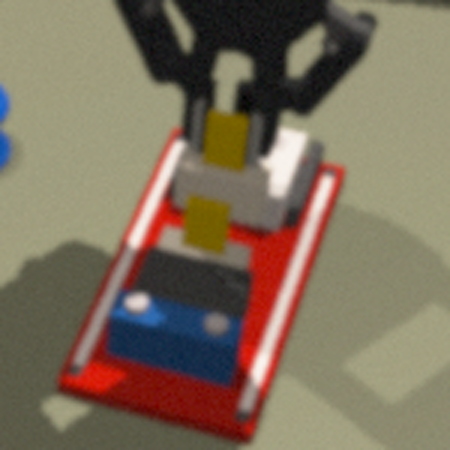

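The placed tab is at (207,225) and the held one at (227,140) in the crop, about 25 mm apart, so roughly 6 mm of clearance. Lowering.

jog_arm([
  [0,0,-0.018],
  [0,0,-0.015],
  [0,0,-0.006],
  [0,0.002,0],
  [0,0,0],
], hand=[0,0,0,0,0], yaw=[0,0,0,0,0])

```text
time_s: 13.48
position: [0.5668, -0.1618, 0.0655]
tool_rot: [[-0.061, 0.998, 0.0], [0.998, 0.061, -0.0], [-0.0, 0.0, -1.0]]
ft_force: [0.1, -0.3, -0.7]
grip_width: 0.0231
gripper_force: 29.6
```

jog_arm([
  [0,0.001,0],
  [0,0.001,0],
  [0,0,0],
  [0,0,0],
  [0,0,0],
], hand=[0,0,0,0,0], yaw=[0,0,0,0,0])

```text
time_s: 14.1
position: [0.5667, -0.1599, 0.0653]
tool_rot: [[-0.061, 0.998, 0.0], [0.998, 0.061, -0.0], [-0.0, 0.0, -1.0]]
ft_force: [-0.8, 0.9, 0.1]
grip_width: 0.0233
gripper_force: 29.6
```

jog_arm([
  [0,0.001,0],
  [0,0,0],
  [0,0,0],
  [0,0,0],
  [0,0,0],
], hand=[0,0,0,0,0], yaw=[0,0,0,0,0])

```text
time_s: 14.72
position: [0.5667, -0.1589, 0.0653]
tool_rot: [[-0.061, 0.998, 0.0], [0.998, 0.061, 0.0], [0.0, 0.0, -1.0]]
ft_force: [-0.3, -0.8, -0.4]
grip_width: 0.0232
gripper_force: 29.6
```

jog_arm([
  [0,0.001,0],
  [0,0,0],
  [0,0,0],
  [0,0,0],
  [0,0,0],
], hand=[0,0,0,0,0], yaw=[0,0,0,0,0])

```text
time_s: 15.35
position: [0.5667, -0.1579, 0.0653]
tool_rot: [[-0.061, 0.998, -0.0], [0.998, 0.061, -0.0], [-0.0, -0.0, -1.0]]
ft_force: [-0.7, -0.4, -1.0]
grip_width: 0.0235
gripper_force: 29.6
```

jog_arm([
  [0,0.001,0],
  [0,0,0],
  [0,0,0],
  [0,0,0],
  [0,0,0],
], hand=[0,0,0,0,0], yaw=[0,0,0,0,0])

```text
time_s: 15.98
position: [0.5667, -0.1569, 0.0653]
tool_rot: [[-0.061, 0.998, -0.0], [0.998, 0.061, -0.0], [-0.0, -0.0, -1.0]]
ft_force: [-0.0, -0.5, 0.6]
grip_width: 0.0234
gripper_force: 29.6
```

jog_arm([
  [0,0.001,0],
  [0,0,0],
  [0,0,0],
  [0,0,0],
  [0,0,0],
], hand=[0,0,0,0,0], yaw=[0,0,0,0,0])

```text
time_s: 16.6
position: [0.5668, -0.1566, 0.0654]
tool_rot: [[-0.061, 0.998, 0.0], [0.998, 0.061, -0.001], [-0.001, 0.0, -1.0]]
ft_force: [-1.1, -4.9, -0.8]
grip_width: 0.0233
gripper_force: 29.6
```

jog_arm([
  [0,0.001,0],
  [0,0,0],
  [0,0,0],
  [0,0,0],
  [0,0,0],
], hand=[0,0,0,0,0], yaw=[0,0,0,0,0])

```text
time_s: 17.23
position: [0.5668, -0.1564, 0.0655]
tool_rot: [[-0.061, 0.998, 0.0], [0.998, 0.061, -0.003], [-0.003, 0.0, -1.0]]
ft_force: [-2.5, -8.8, -0.9]
grip_width: 0.0234
gripper_force: 29.6
```

jog_arm([
  [0,-0.0017,0],
  [0,0,-0.0005],
  [0,0,-0.0003],
  [0,0,0],
  [0,0,0],
], hand=[0,0,0,0.045,0.045], yaw=[0,0,0,0,0])

```text
time_s: 17.85
position: [0.5667, -0.1562, 0.0643]
tool_rot: [[-0.061, 0.998, -0.0], [0.998, 0.061, 0.001], [0.001, -0.0, -1.0]]
ft_force: [-0.2, -0.0, -0.0]
grip_width: 0.0449
gripper_force: 0.0
```

jog_arm([
  [0,0,0.01],
  [0,0,0.03],
  [0,0,0.03],
  [-0.0056,0.0562,0],
  [-0.0056,0.0562,0],
], hand=[0.045,0.045,0.045,0.045,0.045], yaw=[0,0,0,-0.0595,-0.0595])

```text
time_s: 18.48
position: [0.5554, -0.0432, 0.1355]
tool_rot: [[0.061, 0.998, 0.001], [0.998, -0.061, -0.0], [-0.0, 0.001, -1.0]]
ft_force: [0.5, -0.3, 0.5]
grip_width: 0.0453
gripper_force: 0.0
```

jog_arm([
  [-0.0056,0.0562,0],
  [-0.0056,0.0562,0],
  [-0.0056,0.0562,0],
  [-0.0056,0.0562,0],
  [0,0,0],
], hand=[0.045,0.045,0.045,0.045,0.045], yaw=[-0.0595,-0.0595,-0.0595,-0.0595,0])

```text
time_s: 19.1
position: [0.5323, 0.184, 0.1351]
tool_rot: [[0.287, 0.958, 0.001], [0.958, -0.287, 0.001], [0.001, 0.0, -1.0]]
ft_force: [-0.2, -0.7, 1.0]
grip_width: 0.0449
gripper_force: 0.0
```

```bash
python3 - <<'E'
from h import *
b=env.get_image("top")
B=cv2.resize(b[230:380,330:480,::-1],None,fx=3,fy=3,interpolation=cv2.INTER_CUBIC)
cv2.imwrite("pics/c5.png",B)
H=cv2.cvtColor(b[:,:,::-1].copy(),cv2.COLOR_BGR2HSV).astype(int);h,s,v=H[...,0],H[...,1],H[...,2]
C=np.array([.5672,-.1508]);t=np.radians(3.4548);R=np.array([[np.cos(t),-np.sin(t)],[np.sin(t),np.cos(t)]])
for c in blobs((h>18)&(h<35)&(s>150)&(v>60)):
    p=cast("top",cen(c),.059)[0];print(cen(c).round(1),((p-C)@R).round(4),cast("top",cen(c),.051)[0].round(4))
print(env.observe()["position"])
E
```

```text
[189.4 313.5] [-0.0144  0.3317] [0.5332 0.1816]
[403.3 286.6] [0.0022 0.0133] [ 0.5694 -0.1386]
[415.9 286.9] [ 0.0004 -0.0052] [ 0.5687 -0.1574]
[0.53274062 0.18212792 0.13503127]
```

View pics/c5.png

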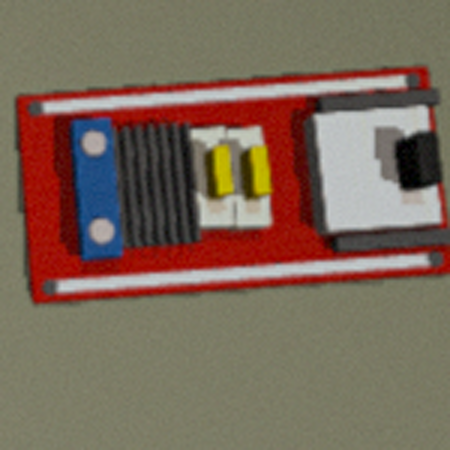

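Two spacers stand square, side by side against the heat sink (tabs at (220,170) and (258,170)). About 26 mm remains to the jaw. Picking the third.

jog_arm([
  [0,0,-0.025],
  [0,0,-0.03],
  [0,0,-0.018],
  [0,0,-0.005],
  [0,0,0],
], hand=[0.045,0.045,0.045,0.045,0.045], yaw=[0,0,0,0,0])

```text
time_s: 19.77
position: [0.5335, 0.1799, 0.057]
tool_rot: [[0.292, 0.956, 0.0], [0.956, -0.292, 0.0], [0.0, 0.0, -1.0]]
ft_force: [0.7, 0.3, 0.5]
grip_width: 0.0451
gripper_force: 0.0
```

jog_arm([
  [0,0,0],
  [0,0,0],
  [0,0,0],
  [0,0,0],
  [0,0,0.03],
], hand=[0,0,0,0,0], yaw=[0,0,0,0,0])

```text
time_s: 20.4
position: [0.5321, 0.1805, 0.0855]
tool_rot: [[0.292, 0.956, -0.004], [0.956, -0.292, -0.0], [-0.002, -0.004, -1.0]]
ft_force: [0.4, -0.3, -0.4]
grip_width: 0.0231
gripper_force: 29.5
```

jog_arm([
  [0,0,0.06],
  [0.0058,-0.0592,0],
  [0.0058,-0.0592,0],
  [0.0058,-0.0592,0],
  [0.0058,-0.0592,0],
], hand=[0,0,0,0,0], yaw=[0,0.0595,0.0595,0.0595,0.0595])

```text
time_s: 21.02
position: [0.5562, -0.058, 0.1467]
tool_rot: [[0.056, 0.998, 0.0], [0.998, -0.056, 0.0], [0.0, 0.0, -1.0]]
ft_force: [0.9, -0.2, 0.1]
grip_width: 0.0233
gripper_force: 29.6
```

jog_arm([
  [0.0058,-0.0592,0],
  [0.0058,-0.0592,0],
  [0,0,0],
  [0,0,-0.02],
  [0,0,-0.015],
], hand=[0,0,0,0,0], yaw=[0.0595,0.0595,0,0,0])

```text
time_s: 21.65
position: [0.5676, -0.1737, 0.1107]
tool_rot: [[-0.061, 0.998, -0.001], [0.998, 0.061, 0.001], [0.001, -0.001, -1.0]]
ft_force: [0.2, 0.1, -0.8]
grip_width: 0.0234
gripper_force: 29.6
```

jog_arm([
  [0,0,0],
  [0,0,0],
  [0,0,0],
  [0,0,0],
  [0,0,0],
], hand=[0,0,0,0,0], yaw=[0,0,0,0,0])

```text
time_s: 22.28
position: [0.568, -0.1746, 0.1117]
tool_rot: [[-0.061, 0.998, 0.0], [0.998, 0.061, -0.0], [-0.0, 0.0, -1.0]]
ft_force: [0.2, -0.0, -0.4]
grip_width: 0.0236
gripper_force: 29.6
```

```bash
python3 - <<'E'
from h import *
a=env.get_image("side");P=env.observe()["position"];print(P)
H=cv2.cvtColor(a[:,:,::-1].copy(),cv2.COLOR_BGR2HSV).astype(int);h,s,v=H[...,0],H[...,1],H[...,2]
C=np.array([.5672,-.1508]);t=np.radians(3.4548);R=np.array([[np.cos(t),-np.sin(t)],[np.sin(t),np.cos(t)]])
for c in blobs((h>18)&(h<35)&(s>150)&(v>50)):
    u=cen(c)
    if u[1]>130 and u[1]<280: print(u.round(1),cv2.contourArea(c),[((cast("side",u,z)[0]-C)@R).round(4).tolist() for z in (.059,P[2]-.006)])
cv2.imwrite("pics/c6.png",cv2.resize(a[110:260,310:460,::-1],None,fx=3,fy=3,interpolation=cv2.INTER_CUBIC))
E
```

```text
[ 0.56793409 -0.17460698  0.11165546]
[380.2 190.6] 323.5 [[-0.0004, 0.0069], [-0.0102, 0.0544]]
[387.1 157.4] 232.0 [[0.0111, -0.0772], [0.0004, -0.0234]]
```

View pics/c6.png

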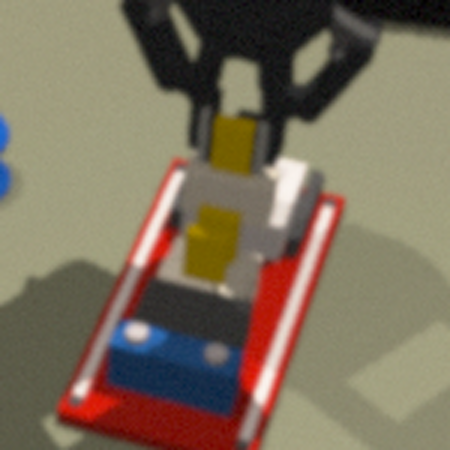

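The third spacer is held over the gap at (232,145) in the crop. It clears the second by about 3 mm and the jaw by about 5 mm. Lowering.

jog_arm([
  [0,0,-0.01],
  [0,0,-0.01],
  [0,0,-0.01],
  [0,0,-0.01],
  [0,0,-0.005],
], hand=[0,0,0,0,0], yaw=[0,0,0,0,0])

```text
time_s: 22.95
position: [0.5677, -0.1745, 0.0656]
tool_rot: [[-0.061, 0.998, -0.001], [0.998, 0.061, 0.0], [0.001, -0.001, -1.0]]
ft_force: [0.0, -0.8, -0.5]
grip_width: 0.0234
gripper_force: 29.6
```

jog_arm([
  [0,0.001,0],
  [0,0.001,0],
  [0,0,0],
  [0,0,0],
  [0,0,0],
], hand=[0,0,0,0,0], yaw=[0,0,0,0,0])

```text
time_s: 23.58
position: [0.5679, -0.1727, 0.0666]
tool_rot: [[-0.061, 0.998, 0.0], [0.998, 0.061, -0.0], [-0.0, 0.0, -1.0]]
ft_force: [0.2, 0.7, -0.8]
grip_width: 0.0232
gripper_force: 29.6
```

jog_arm([
  [0,0,-0.001],
  [0,0,0],
  [0,0,-0.0006],
  [0,0,0],
  [0,0,0],
], hand=[0,0,0,0,0], yaw=[0,0,0,0,0])

```text
time_s: 24.2
position: [0.5679, -0.1727, 0.0655]
tool_rot: [[-0.061, 0.998, 0.0], [0.998, 0.061, -0.0], [-0.0, 0.0, -1.0]]
ft_force: [-2.1, 0.7, 5.2]
grip_width: 0.0235
gripper_force: 30.2
```

jog_arm([
  [0,0,0],
  [0,0,0],
  [0,0,0.01],
  [0,0,0.03],
  [0,0,0.03],
], hand=[0.045,0.045,0.045,0.045,0.045], yaw=[0,0,0,0,0])

```text
time_s: 24.82
position: [0.5679, -0.1726, 0.1363]
tool_rot: [[-0.061, 0.998, 0.0], [0.998, 0.061, -0.0], [-0.0, 0.0, -1.0]]
ft_force: [0.6, 0.6, 0.3]
grip_width: 0.045
gripper_force: 0.0
```

jog_arm([
  [0.002,-0.032,0],
  [0.002,-0.032,0],
  [0.002,-0.032,0],
  [0,0,0],
  [0,0,0],
], hand=[0,0,0,0,0], yaw=[0,0,0,0,0])

```text
time_s: 25.45
position: [0.5738, -0.268, 0.1352]
tool_rot: [[-0.061, 0.998, -0.0], [0.998, 0.061, 0.0], [0.0, -0.0, -1.0]]
ft_force: [-0.7, 0.1, -0.8]
grip_width: -0.0004
gripper_force: 0.0
```

```bash
python3 - <<'E'
from h import *
a=env.get_image("side");b=env.get_image("top");P=env.observe()["position"];print(P)
A=cv2.resize(a[120:270,310:460,::-1],None,fx=2.6,fy=2.6,interpolation=cv2.INTER_CUBIC);B=cv2.resize(b[230:380,340:490,::-1],None,fx=2.6,fy=2.6,interpolation=cv2.INTER_CUBIC)
cv2.imwrite("pics/c7.png",np.hstack([A,B]))
E
```

```text
[ 0.57395357 -0.26763742  0.13519796]
```

View pics/c7.png

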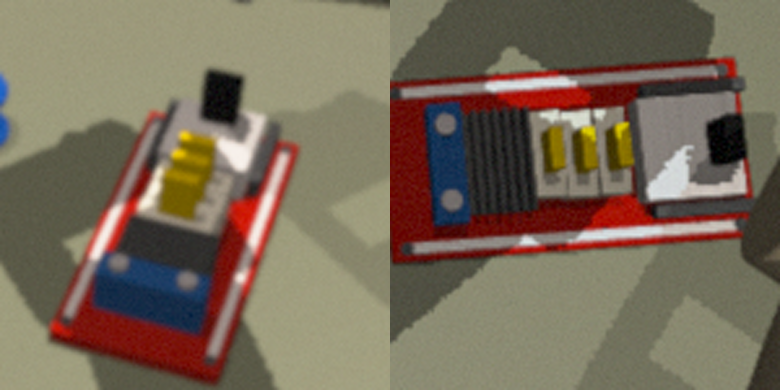

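Three spacers stand square in the gap with the jaw still open. The handle is at (727,138) in the right pane, and the arm is behind it. Descending behind the handle, then pushing.

jog_arm([
  [0,0,-0.025],
  [0,0,-0.025],
  [0,0,-0.015],
  [0,0,0],
  [0,0,0],
], hand=[0,0,0,0,0], yaw=[0,0,0,0,0])

```text
time_s: 26.18
position: [0.5744, -0.2687, 0.0709]
tool_rot: [[-0.061, 0.998, 0.001], [0.998, 0.061, -0.001], [-0.001, 0.001, -1.0]]
ft_force: [-1.6, 0.5, -0.1]
grip_width: -0.0001
gripper_force: 0.0
```

jog_arm([
  [-0.0002,0.003,0],
  [-0.0002,0.003,0],
  [-0.0002,0.003,0],
  [-0.0002,0.003,0],
  [0,0,0],
], hand=[0,0,0,0,0], yaw=[0,0,0,0,0])

```text
time_s: 26.8
position: [0.5731, -0.2563, 0.07]
tool_rot: [[-0.061, 0.998, -0.0], [0.998, 0.061, 0.0], [0.0, -0.0, -1.0]]
ft_force: [0.4, 0.4, -0.3]
grip_width: -0.0001
gripper_force: 0.0
```

jog_arm([
  [-0.0001,0.001,0],
  [-0.0001,0.001,0],
  [-0.0001,0.001,0],
  [-0.0001,0.001,0],
  [0,0,0],
], hand=[0,0,0,0,0], yaw=[0,0,0,0,0])

```text
time_s: 27.42
position: [0.5727, -0.2525, 0.0699]
tool_rot: [[-0.061, 0.998, -0.0], [0.998, 0.061, 0.0], [0.0, -0.0, -1.0]]
ft_force: [0.4, 0.7, 1.2]
grip_width: 0.0001
gripper_force: 0.0
```

jog_arm([
  [-0.0001,0.001,0],
  [-0.0001,0.001,0],
  [-0.0001,0.001,0],
  [-0.0001,0.001,0],
  [0,0,0],
], hand=[0,0,0,0,0], yaw=[0,0,0,0,0])

```text
time_s: 28.05
position: [0.5723, -0.2487, 0.0699]
tool_rot: [[-0.061, 0.998, 0.0], [0.998, 0.061, -0.0], [-0.0, 0.0, -1.0]]
ft_force: [1.2, -0.4, -1.9]
grip_width: 0.0003
gripper_force: 0.6
```

jog_arm([
  [-0.0001,0.001,0],
  [0,0.001,0],
  [-0.0001,0.001,0],
  [0,0.001,0],
  [0,0,0],
], hand=[0,0,0,0,0], yaw=[0,0,0,0,0])

```text
time_s: 28.68
position: [0.5721, -0.2445, 0.0699]
tool_rot: [[-0.061, 0.998, -0.0], [0.998, 0.061, 0.0], [0.0, -0.0, -1.0]]
ft_force: [0.8, -0.7, -0.7]
grip_width: -0.0
gripper_force: 0.6
```

jog_arm([
  [0,0.001,0],
  [-0.0001,0.001,0],
  [0,0.001,0],
  [-0.0001,0.001,0],
  [0,0,0],
], hand=[0,0,0,0,0], yaw=[0,0,0,0,0])

```text
time_s: 29.3
position: [0.5719, -0.2405, 0.0699]
tool_rot: [[-0.061, 0.998, -0.0], [0.998, 0.061, 0.0], [0.0, -0.0, -1.0]]
ft_force: [-0.6, -2.0, 0.5]
grip_width: -0.0
gripper_force: 0.7
```

jog_arm([
  [-0.0001,0.001,0],
  [0,0.001,0],
  [-0.0001,0.001,0],
  [0,0,0],
  [0,0,0],
], hand=[0,0,0,0,0], yaw=[0,0,0,0,0])

```text
time_s: 29.92
position: [0.5719, -0.24, 0.07]
tool_rot: [[-0.06, 0.998, 0.001], [0.998, 0.06, -0.004], [-0.004, 0.001, -1.0]]
ft_force: [-1.2, -12.2, -3.4]
grip_width: -0.0
gripper_force: 6.3
```

jog_arm([
  [-0.0001,0.001,0],
  [0,0.001,0],
  [0,0,0],
  [0,0,0],
  [0,0,0],
], hand=[0,0,0,0,0], yaw=[0,0,0,0,0])

```text
time_s: 30.55
position: [0.5719, -0.2399, 0.0701]
tool_rot: [[-0.06, 0.998, 0.002], [0.998, 0.06, -0.008], [-0.008, 0.001, -1.0]]
ft_force: [-0.9, -21.0, -6.5]
grip_width: -0.0001
gripper_force: 10.5
```

jog_arm([
  [0,0,0],
  [0,0,0],
  [0,0,0],
  [0,0,0],
  [0,0,0],
], hand=[0,0,0,0,0], yaw=[0,0,0,0,0])

```text
time_s: 31.18
position: [0.5718, -0.2399, 0.0701]
tool_rot: [[-0.06, 0.998, 0.002], [0.998, 0.06, -0.008], [-0.008, 0.001, -1.0]]
ft_force: [0.3, -19.9, -5.7]
grip_width: -0.0001
gripper_force: 10.5
```

```bash
python3 - <<'E'
from h import *
a=env.get_image("side");b=env.get_image("top");s=env.observe();print(s["position"],s["ft_force"])
A=cv2.resize(a[120:270,310:460,::-1],None,fx=2.6,fy=2.6,interpolation=cv2.INTER_CUBIC);B=cv2.resize(b[230:380,340:490,::-1],None,fx=2.6,fy=2.6,interpolation=cv2.INTER_CUBIC)
cv2.imwrite("pics/c8.png",np.hstack([A,B]))
E
```

```text
[ 0.57186086 -0.23991296  0.07009478] [ -0.77530159 -19.85312981  -6.65376894]
```

View pics/c8.png

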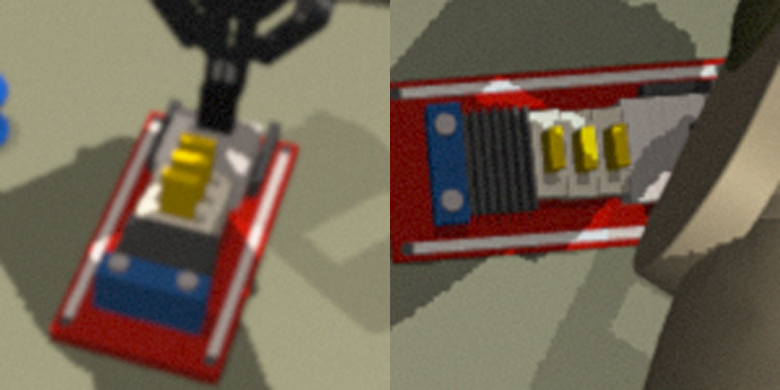

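The jaw face at (625,150) bears on the three square, tight spacers with about 20 N held. Handing in.

```bash
python3 -c "
from rig import env
print(env.close_job())"
```

```text
the job is handed in; nothing more can be done
None
```

Job handed in at about 31 s: three spacers stand square between jaw and heat sink, and the jaw bears on them roughly 10 mm in, held at about 20 N with the fingers on its handle only; no pass/fail result was returned.

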